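# Count the ringed colony on the colony counter

### The arm

A 7-joint arm with a two-finger parallel gripper is mounted at the origin on the work surface. World frame = base frame: x ahead of the robot, y to its left, z up, the work surface at z = 0. Lengths are in m, angles in rad, forces in N, time in s.
With the tool pointing down it reaches from about 0.4 to 0.875 m from the base axis. Payload 6.5 kg.
Tool frame: the origin (TCP) lies at the very end of the fingers, on their centre line; the grasp point (between the pads) lies 19 mm behind it; z points along the fingers, y is the line along which they close (so a half turn about z gives the same grasp; the last joint's range is limited). The gripper opens to 88 mm and grips with 3 to 60 N. Pads are 18 mm wide; open, the fingers measure 123 mm over their backs; the gripper's body (75 mm by 187 mm) begins 45 mm behind the grasp point.
Start: joints at [1.238, 0.536, -0.004, 1.538, 0.003, 1.067, -0.071], TCP at [0.171, -0.627, 0.239] pointing down, gripper open.
Joint ranges: [-2.7, 2.7], [-0.37, 2.16], [-1.27, 1.26], [0.24, 2.4], [-1.31, 4.45], [0.19, 1.91], [-2.76, 2.76]. Speed limits (rad/s): [2.39, 2.39, 3.14, 3.14, 3.14, 3.14, 3.14].

### API

Orientations are given as a unit quaternion [w, x, y, z].
In Python, from workcell import * gives the robot as it stands.
- The arm moves only by the tool send_rows, never from a script. Its argument "rows" is a list of rows, each a list of 7 numbers: the closure, from -1 (fully open) to 1 (shut), then the shift along the tool's x, y, z in units of 0.2 m (1.0 is 0.2 m), then the turn, a rotation vector about the tool's x, y, z in units of 180 degrees (1.0 is 180 degrees). In form: [[jaw, dx, dy, dz, wx, wy, wz], ...]. A call has 1 to 10 rows; each row is the pose to reach, as a shift and turn from the pose commanded when the call began, along the tool's axes at that moment, turning the shorter way round; what a row does not reach only later rows make up. A row lasts 1/12 s, in which the tool goes at most 41.7 mm and 7.16 degrees, less where a joint would pass 70% of its speed; a pose out of reach is approached as far as the arm can. A call with a number of a shift or a turn outside -1 to 1 is refused whole. A call with a gripper value outside its range is refused whole. The fingers move at their own pace and stop on an object; the grip force is fixed at half the most. Time passes only in rows, so rows that repeat a pose let the fingers close. It gives the time, the measured TCP pose, the force, the opening and the grip force at its end, in the units of the state.
- sense(): the state, without advancing time (a new reading comes with each control period).
- capture(name): name is "side" or "top"; returns a dict with "img" (400x640x3 uint8, blue, green, red), "depth" (400x640 float32, m along the optical axis (not along the pixel's ray), 0 where there is no reading), "mtx" (3x3 intrinsics, pixels), "R" (3x3) and "t" (3): a world point X has camera coordinates R X + t. Camera axes: x right, y down, z forward; pixel columns grow to the right and rows downward; lengths in m; the calibration is good to about 2 mm. A picture is of the moment at which its call begins.
- close_job(): hands the job in; it is judged then, once.
The state is a dict: "time": time; "joints": joint angles; "joint_velocities": joint speeds; "effort": joint torques, N m; "tool_pos": TCP position; "orientation": TCP orientation; "contact_force": force on the tool from outside, world axes, zero at the start; "moment": the same for the moment, N m; "opening": finger opening in m; "grip_force": force on a finger pad.
Only numpy, scipy, OpenCV 4.12 (cv2) and the standard library are available. Lean on these libraries where they do the work, as an engineer would, in place of code of your own. Each camera call takes 0.05 s, during which the arm holds its last target. There are 200 camera calls.

### The job

Lay the small culture dish that has the inked ring, ring side still up, inside the rim of the colony counter's spring pan and let go of it. Then take the counting pen out of its leaning stand and, holding it upright, rest its tip inside the inked ring and press gently (about 3 N, so that the pan sinks about half-way down its 10 mm travel). Finish while still holding the pen pressed there, without ever pushing it hard (12 N or more) on the dish, and leave the other things on the bench where they are.

Things in the scene. Friction and masses are not known exactly. Their poses are not given: they have to be found in the camera images.
- ringed_dish: small closed plastic culture dish standing bottom-up, a flat disc 60 mm across and 16 mm high, 30 g, whitish to tan, with a few small brown colony dots on its upper face; one dot is circled by a black inked ring. Origin at the centre of its underside, z up; the ring lies along its +x
- spot (a point): centre of the inked ring (black, 13 mm inside, 18 mm outside) on the upper face of ringed_dish: 14 mm from the dish's axis along its +x, 16 mm above its underside
- counter: colony counter, fixed to the bench: white flat housing 200 x 200 mm, top at 45 mm, with a dark blank screen and three grey keys along its -x edge; round grey pan in the middle. Origin on the bench below the pan's centre, z up
- pan_seat (a point): centre of the pan's flat floor, where the dish's underside must lie; 65 mm above the bench with the pan at rest. The pan is 80 mm across; a low rim 4 mm high (67 mm inside, 76 mm outside) surrounds the place for the dish, so the dish has 3.5 mm play all round. The point sinks with the pan
- pan (a joint): how far the spring pan is pushed straight down, m: 0 at rest (with the dish on it too), 0.010 at the lower stop. The spring starts to give at about 0.7 N on top of the dish and takes 0.5 N more per mm (about 3 N at 5 mm)
- pen_stand: pen stand, fixed: dark base 100 x 80 x 22 mm with one steel tube 27 mm outside, 21 mm bore, leaning 20 degrees from upright towards the stand's own -x (about towards the robot, with the stand's yaw); the tube's mouth is about 78 mm above the bench. Origin at the centre of the base's underside
- pen: counting pen, a round aluminium barrel 16 mm in diameter with black ends, 135 mm long, 40 g, standing tip-down in the tube with about 85 mm of it sticking out; it leans with the tube (20 degrees, give or take 4). Origin at the very tip, its z runs along the barrel from the tip to the blunt top end
- pen_tip (a point): the pen's rounded tip (5 mm in diameter), at the body's origin
- pen_grip (a point): point on the pen's axis 105 mm from the tip and 30 mm below the top end, a good place to grip across the barrel
- plain_dish: another 60 mm dish, 16 mm high, the same as ringed_dish but with no inked ring; stays where it is; origin at the centre of its underside
- tip_box: bystander: square pipette-tip box 88 x 88 x 57 mm high, clear with a pink lid; origin centre of underside
- vial: bystander: small capped jar 34 mm across, 55 mm high; origin centre of underside
- tape_roll: bystander: roll of paper tape lying flat, 76 mm across, 18 mm high; origin centre of underside
There are look-alikes about, which are no part of the job. What is meant by the pen is not blue or purple, and is the smaller of those in its own colour.

How it is judged:
By the outcome, as a careful person would: the job done as asked, in the order asked, and still so for the second after the job is handed in, while the arm keeps its last pose, push and grip.
It also fails if it takes over 61 s, if anything falls off the work surface, if the arm or the gripper's body presses on something with over 40 N, if the wrist force passes 120 N, or if a joint passes its speed limit or range.

## Working session

There is one attempt and no reset: what is moved stays moved. The work goes in short steps, Python scripts to look and compute and a tool call to move; the robot and the scene stay as the last step left them, time stands still between calls to the robot, and variables do not carry over. Pictures are saved under pics/ and viewed, at most 10 in all, crops included, and the job is handed in when it is done.

Besides the shell and the picture viewer there is one more tool, called after "Request:" as name(argument=value, ...), one argument or row to a line, values as JSON. send_rows: Moves the arm, as the interface text tells. Shifts and turns lie within -1 to 1; 1 stands for 0.2 m of shift or 180 degrees of turn. Its arguments: {"type":"object","properties":{"rows":{"type":"array","items":{"type":"array","items":{"type":"number","minimum":-1,"maximum":1}}}},"required":["rows"]}

```bash
mkdir -p pics; python3 - <<'E'
from workcell import *
import cv2,pickle
s=sense();print(s)
d={n:capture(n) for n in("side","top")}
pickle.dump(d,open("c0.pkl","wb"))
for n in d:
    cv2.imwrite(f"pics/{n}0.png",d[n]["img"]);print(n,d[n]["mtx"],d[n]["R"],d[n]["t"])
E
```

```text
{'time': 0.0, 'joints': array([ 1.23779599,  0.53717826, -0.00442875,  1.53883718,  0.00262709,
        1.06731576, -0.07119503]), 'joint_velocities': array([-1.05834310e-03, -1.03585405e-03,  6.54946581e-05,  1.76591895e-04,
       -1.27634311e-03, -1.57778838e-04, -8.41662525e-04]), 'effort': array([-7.78184349e-04, -5.70973420e+01,  9.90041234e-01, -2.51598734e+01,
       -5.63350646e-02,  1.79303228e-02,  1.58916901e-04]), 'tool_pos': array([ 0.17118069, -0.62642537,  0.23784537]), 'orientation': array([-8.45016021e-04,  9.91109597e-01,  1.33045168e-01, -1.92044153e-04]), 'contact_force': array([0.16274476, 0.81111914, 0.70818941]), 'moment': array([ 0.05589219, -0.00708258,  0.02646032]), 'grip_force': 0.0, 'opening': 0.088066557289373}
side [[398.18716958   0.         316.49199382]
 [  0.         398.18716958 197.47530442]
 [  0.           0.           1.        ]] [[-0.9047271  -0.42592169  0.00771925]
 [-0.32457531  0.67748845 -0.66004565]
 [ 0.27589806 -0.59966667 -0.75118583]] [0.49522615 0.2553583  0.93098316]
top [[431.637092     0.         313.0887058 ]
 [  0.         431.637092   209.24905443]
 [  0.           0.           1.        ]] [[ 0.00306837 -0.99987462 -0.01553499]
 [-0.99402772 -0.00135505 -0.10911944]
 [ 0.10908471  0.01577703 -0.99390724]] [-0.00341577  0.56894577  1.28363734]
```

View pics/top0.png

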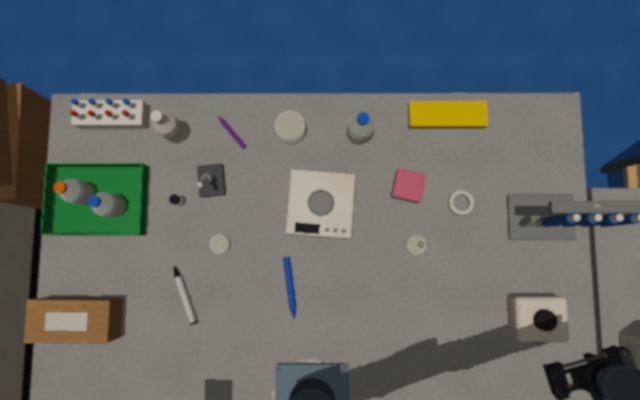

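View pics/side0.png

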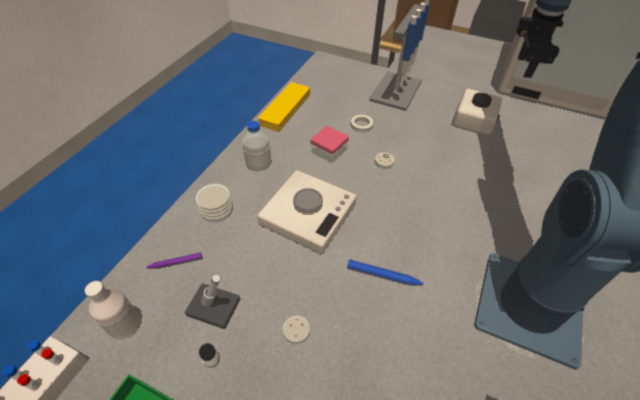

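The top view shows two dishes, at (219,244) and (417,244). The counter is at (321,203), with its screen at its lower-left edge. The pen stand is at (210,181), with the pen leaning in its tube. A larger white pen lies loose at (185,295), a blue one at (290,287) and a purple one at (232,132). In the side view the same dishes are at (296,329) and (385,159), and the pen in the stand is at (213,288).

Candidates: for the dish, the one at top (417,244) seems to have the ring, so I'll check it. For the pen, the one in the stand is the smaller of the two grey/white pens.

```bash
python3 - <<'E'
import pickle,cv2,numpy as np
d=pickle.load(open("c0.pkl","rb"))
def crop(n,u,v,w=25,h=25,s=5): 
    return cv2.resize(d[n]["img"][v-h:v+h,u-w:u+w],None,fx=s,fy=s,interpolation=cv2.INTER_CUBIC)
T=np.hstack([crop("top",219,244),crop("top",417,244),crop("top",208,181)])
S=np.hstack([crop("side",296,329),crop("side",385,159),crop("side",213,298)])
cv2.imwrite("pics/crops.png",np.vstack([T,S]))
for n in d:
    R,t=d[n]["R"],d[n]["t"];print(n,"cam",-R.T@t)
E
```

```text
side cam [0.27407107 0.59620482 0.86406672]
top cam [ 0.42553314 -0.02289637  1.33784644]
```

View pics/crops.png

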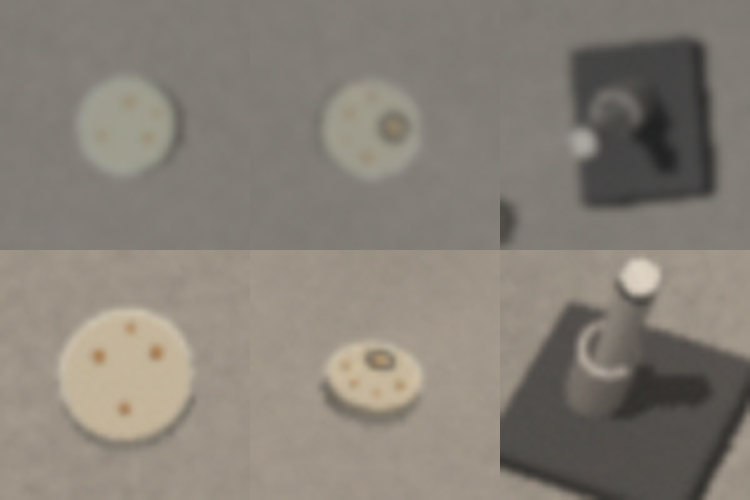

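The crops confirm it. The dish at top (417,244), side (385,159) has the black ring, and the other one at (219,244) has only dots. In the stand, the pen's white top end is at top (199.6,184.6) and the tube mouth is at about (206,178).

```bash
cat > h.py <<'E'
import numpy as np,cv2,pickle
def P(c,X):
    q=c["mtx"]@(c["R"]@np.asarray(X,float)+c["t"]);return q[:2]/q[2]
def ray(c,p):
    v=c["R"].T@np.linalg.solve(c["mtx"],[p[0],p[1],1.]);return -c["R"].T@c["t"],v/np.linalg.norm(v)
def plane(c,p,z):
    o,v=ray(c,p);return o+v*(z-o[2])/v[2]
def tri(cs,ps):
    A=np.zeros((3,3));b=np.zeros(3)
    for c,p in zip(cs,ps):
        o,v=ray(c,p);M=np.eye(3)-np.outer(v,v);A+=M;b+=M@o
    X=np.linalg.solve(A,b);return X,[float(np.linalg.norm(P(c,X)-p)) for c,p in zip(cs,ps)]
def roi(c,u,v,w,h,s=6):
    u0,v0=int(u-w),int(v-h);g=cv2.cvtColor(c["img"],cv2.COLOR_BGR2GRAY)[v0:v0+2*h,u0:u0+2*w]
    return cv2.resize(g,None,fx=s,fy=s,interpolation=cv2.INTER_CUBIC),(u0,v0),s
def back(p,o,s): return (np.asarray(p)+.5)/s-.5+o
def blob(c,u,v,w,h,inv=False,th=None):
    "ellipse of the thresholded blob nearest the roi centre"
    g,o,s=roi(c,u,v,w,h);g=cv2.GaussianBlur(g,(5,5),0)
    f=cv2.THRESH_BINARY_INV if inv else cv2.THRESH_BINARY
    t,m=cv2.threshold(g,th or 0,255,f|(0 if th else cv2.THRESH_OTSU))
    cn=[k for k in cv2.findContours(m,cv2.RETR_EXTERNAL,cv2.CHAIN_APPROX_NONE)[0] if cv2.contourArea(k)>100]
    k=max(cn,key=lambda k:cv2.pointPolygonTest(k,(g.shape[1]/2,g.shape[0]/2),True))
    e=cv2.fitEllipse(cv2.convexHull(k));return back(e[0],o,s),np.array(e[1])/s,t
E
python3 - <<'E'
from h import *
np.set_printoptions(precision=4,suppress=True)
d=pickle.load(open("c0.pkl","rb"));T,S=d["top"],d["side"]
def go(name,a,b):
    X,r=tri([T,S],[a[0],b[0]]);print(name,X,np.round(r,2),"px",a[0],a[1],a[2],b[0],b[1],b[2])
go("ringed top",blob(T,417,244,16,16),blob(S,384,159,16,14))
go("plain top",blob(T,219,244,16,16),blob(S,296,328,20,20))
go("pan",blob(T,321,203,20,20,True),blob(S,308,201,21,18,True))
go("pen end",blob(T,199.6,184.6,5,5),blob(S,216,278.5,6,6))
go("ring",blob(T,422,244,5,5,True),blob(S,385,155.5,6,5,True))
# depth checks
for n,c,u,v in (("ringed",T,414,244),("pan",T,321,203),("bench",T,417,265),("penend",S,216,279),("panS",S,308,201),("ringS",S,380,160)):
    z=c["depth"][v,u];X=c["R"].T@(np.linalg.solve(c["mtx"],[u,v,1])*z-c["t"]);print(n,X)
# counter housing bright blob, vial etc
g=cv2.cvtColor(T["img"],cv2.COLOR_BGR2GRAY)
m=((g[165:245,280:362]>165)*255).astype(np.uint8)
r=cv2.minAreaRect(cv2.findNonZero(m));print("housing",r,plane(T,np.array(r[0])+[280,165],.045))
print("gray housing/pan",g[175,300],g[203,321])
E
```

```text
ringed top [ 0.4633 -0.315   0.0203] [0. 0.] px [416.1798 244.409 ] [19.5636 20.3683] 137.0 [384.475  158.1239] [13.1584 20.0639] 163.0
plain top [0.4634 0.287  0.0221] [0.18 0.25] px [218.193  243.6809] [18.8411 20.0303] 138.0 [295.6557 327.8605] [25.9976 27.4258] 163.0
pan [ 0.5864 -0.0251  0.0577] [0.1  0.11] px [320.6103 202.3901] [26.6012 26.9047] 145.0 [307.5648 201.2139] [27.1951 30.5835] 167.0
pen end [0.6215 0.3188 0.1702] [1.14 1.6 ] px [195.2045 183.5757] [10.1033 13.3095] 110.0 [215.6711 277.6338] [7.1083 7.7077] 168.0
ring [ 0.4643 -0.3275  0.0203] [0.1 0.1] px [420.2928 243.9992] [6.7197 6.8407] 135.0 [385.5684 155.5566] [4.8563 6.9824] 163.0
ringed [ 0.4647 -0.3101  0.0126]
pan [ 0.5845 -0.0262  0.0607]
bench [ 0.401  -0.3209 -0.0013]
penend [0.6231 0.3144 0.1558]
panS [ 0.5815 -0.0185  0.0678]
ringS [ 0.474  -0.3054  0.0161]
housing ((40.28156661987305, 38.36066818237305), (62.793922424316406, 62.30903244018555), 4.635463714599609) [ 0.5853 -0.024   0.045 ]
gray housing/pan 177 115
```

```bash
cat >> h.py <<'E'
from scipy.spatial.transform import Rotation as Ro
def Rq(q): return Ro.from_quat([q[1],q[2],q[3],q[0]])
def down(yaw=0,tilt=None): # tool x along world yaw, z down
    return Ro.from_euler("z",yaw,degrees=True)*Ro.from_euler("x",180,degrees=True)
def plan(s,pos,R):
    R0=Rq(s["orientation"]);dp=R0.inv().apply(np.asarray(pos)-s["tool_pos"])/.2
    w=(R0.inv()*R).as_rotvec()/np.pi;return np.round(np.r_[dp,w],4)
E
python3 - <<'E'
from h import *
from workcell import *
np.set_printoptions(precision=4,suppress=True)
d=pickle.load(open("c0.pkl","rb"));T,S=d["top"],d["side"]
for n,p,q,z in (("ringed",(416.18,244.41),(384.47,158.12),.016),("pan",(320.61,202.39),(307.56,201.21),.067)):
    print(n,plane(T,p,z),plane(S,q,z))
g,o,s=roi(T,321,203,38,38,8);h,o2,_=roi(S,307,205,38,38,8)
cv2.imwrite("pics/pan.png",np.hstack([g,h])[:600,:])
st=sense();print(plan(st,[.463,-.315,.1],down(0)))
E
```

```text
ringed [ 0.4634 -0.3159  0.016 ] [ 0.4642 -0.3196  0.016 ]
pan [ 0.5855 -0.025   0.067 ] [ 0.5825 -0.018   0.067 ]
[ 1.818  -1.1164  0.6913 -0.0005  0.0001  0.085 ]
```

```bash
python3 - <<'E'
from h import *
i=cv2.imread("pics/pan.png");cv2.imwrite("pics/pan2.png",cv2.resize(i,(800,int(i.shape[0]*800/i.shape[1]))))
E
```

```text
(no output)
```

View pics/pan2.png

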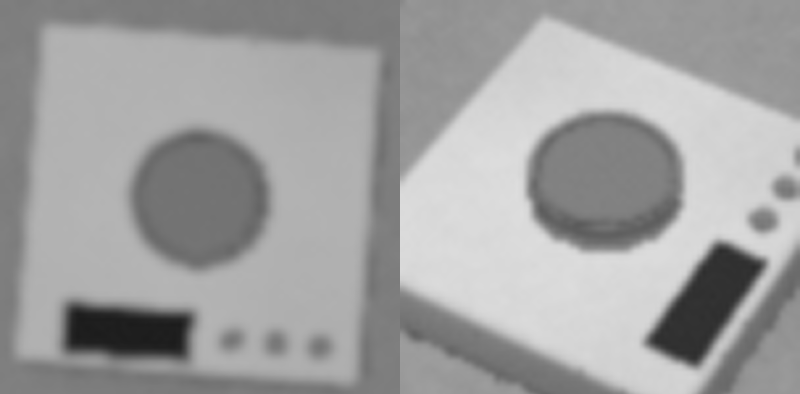

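The pan appears as a grey disc centred at about top (320.6,202.4). In the side view its top face is at about (308,199.5), and the side wall shows below it, which biased the side mask. Moving to the dish.

Request:
send_rows(
  rows=[
    [-1, 0.2, -0.12, 0, 0, 0, 0.02],
    [-1, 0.4, -0.25, 0, 0, 0, 0.04],
    [-1, 0.6, -0.37, 0.05, 0, 0, 0.06],
    [-1, 0.8, -0.49, 0.1, 0, 0, 0.085],
    [-1, 0.99, -0.61, 0.2, 0, 0, 0.085],
    [-1, 0.99, -0.61, 0.2, 0, 0, 0.085],
  ],
)

```text
time: 0.6
tool_pos: [0.3327, -0.4535, 0.1978]
orientation: [-0.001, 1.0, 0.001, 0.0]
contact_force: [0.8, -0.9, -0.2]
opening: 0.0884
grip_force: 0.0
```

```bash
python3 - <<'E'
from h import *
from workcell import *
np.set_printoptions(precision=4,suppress=True)
d=pickle.load(open("c0.pkl","rb"));T,S=d["top"],d["side"]
print(plane(T,(320.6,202.3),.067),plane(S,(307.95,199.5),.069))
st=sense();print(st["time"],st["tool_pos"],plan(st,[.4638,-.3168,.06],down(0)),st["contact_force"])
E
```

```text
[ 0.5858 -0.0249  0.067 ] [ 0.5834 -0.0223  0.069 ]
0.6 [ 0.3327 -0.4535  0.1978] [ 0.657  -0.6805  0.6905 -0.0005 -0.0001  0.0009] [ 0.8379 -0.8919 -0.1947]
```

Request:
send_rows(
  rows=[
    [-1, 0.15, -0.155, 0.15, 0, 0, 0],
    [-1, 0.3, -0.31, 0.32, 0, 0, 0],
    [-1, 0.45, -0.466, 0.48, 0, 0, 0],
    [-1, 0.58, -0.6, 0.6, 0, 0, 0],
    [-1, 0.657, -0.68, 0.69, 0, 0, 0],
    [-1, 0.657, -0.68, 0.69, 0, 0, 0],
    [-1, 0.657, -0.68, 0.69, 0, 0, 0],
  ],
)

```text
time: 1.18
tool_pos: [0.4638, -0.3142, 0.0572]
orientation: [-0.003, 1.0, 0.004, -0.001]
contact_force: [0.1, 1.4, 0.1]
opening: 0.0879
grip_force: 0.0
```

```bash
python3 - <<'E'
from h import *
from workcell import *
np.set_printoptions(precision=4,suppress=True)
c=capture("side");t=capture("top");st=sense();p=st["tool_pos"];print(st["time"],p,plan(st,[.4638,-.3168,.007],down(0)))
def big(c,u,v,w,h,s): return cv2.resize(c["img"][v-h:v+h,u-w:u+w],None,fx=s,fy=s,interpolation=cv2.INTER_CUBIC)
u,v=384,150
a=c["img"].copy()
cv2.imwrite("pics/d1.png",np.hstack([big(c,384,150,40,40,5),big(t,417,244,40,40,5)]))
print(P(c,p),P(t,p))
E
```

```text
1.2833 [ 0.4614 -0.3203  0.0599] [ 0.0124 -0.017   0.2647 -0.0003  0.0005  0.0006]
[387.4004 147.6101] [420.9812 244.6751]
```

View pics/d1.png

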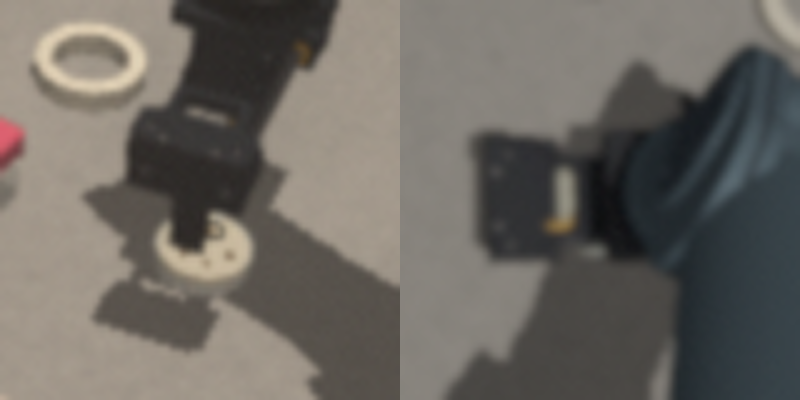

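The side view shows the dish directly below the fingers, with the near finger at (190,235) in the crop in front of it. The last move had not settled when I took the reading. I'll descend gently from the commanded pose.

Request:
send_rows(
  rows=[
    [-1, 0, 0, 0.05, 0, 0, 0],
    [-1, 0, 0, 0.1, 0, 0, 0],
    [-1, 0, 0, 0.15, 0, 0, 0],
    [-1, 0, 0, 0.2, 0, 0, 0],
    [-1, 0, 0, 0.24, 0, 0, 0],
    [-1, 0, 0, 0.26, 0, 0, 0],
    [-1, 0, 0, 0.265, 0, 0, 0],
    [-1, 0, 0, 0.265, 0, 0, 0],
    [-1, 0, 0, 0.265, 0, 0, 0],
    [-1, 0, 0, 0.265, 0, 0, 0],
  ],
)

```text
time: 2.12
tool_pos: [0.462, -0.3214, 0.0082]
orientation: [0.0, 1.0, -0.0, 0.0]
contact_force: [-0.2, 0.0, -0.3]
opening: 0.0882
grip_force: 0.0
```

Request:
send_rows(
  rows=[
    [-1, 0.009, -0.02, 0.005, 0, 0, 0],
    [-1, 0.009, -0.02, 0.005, 0, 0, 0],
    [-0.3, 0.009, -0.02, 0.005, 0, 0, 0],
    [0, 0.009, -0.02, 0.005, 0, 0, 0],
    [0, 0.009, -0.02, 0.005, 0, 0, 0],
    [0, 0.009, -0.02, 0.005, 0, 0, 0],
    [0, 0.009, -0.02, 0.005, 0, 0, 0],
    [0, 0.009, -0.02, 0.005, 0, 0, 0],
    [0, 0.009, -0.02, 0.005, 0, 0, 0],
    [0, 0.009, -0.02, 0.005, 0, 0, 0],
  ],
)

```text
time: 2.95
tool_pos: [0.4634, -0.3172, 0.0067]
orientation: [0.0, 1.0, -0.0, -0.0]
contact_force: [0.6, -0.4, 1.3]
opening: 0.0591
grip_force: 30.0
```

Request:
send_rows(
  rows=[
    [0, 0, 0, -0.05, 0, 0, 0],
    [0, 0, 0, -0.15, 0, 0, 0],
    [0, 0, 0, -0.28, 0, 0, 0],
    [0, 0, -0.05, -0.42, 0, 0, 0],
    [0, 0.04, -0.15, -0.54, 0, 0, 0],
    [0, 0.1, -0.28, -0.6, 0, 0, 0],
    [0, 0.17, -0.42, -0.6, 0, 0, 0],
    [0, 0.24, -0.56, -0.6, 0, 0, 0],
    [0, 0.3, -0.7, -0.6, 0, 0, 0],
    [0, 0.36, -0.84, -0.6, 0, 0, 0],
  ],
)

```text
time: 3.78
tool_pos: [0.536, -0.1478, 0.1277]
orientation: [0.0, 1.0, -0.0, 0.0]
contact_force: [0.7, -0.8, -0.2]
opening: 0.0591
grip_force: 30.0
```

Request:
send_rows(
  rows=[
    [0, 0.06, -0.14, 0, 0, 0, 0],
    [0, 0.11, -0.27, 0, 0, 0, 0],
    [0, 0.16, -0.39, 0, 0, 0, 0],
    [0, 0.2, -0.49, 0, 0, 0, 0],
    [0, 0.23, -0.56, 0, 0, 0, 0],
    [0, 0.245, -0.6, 0, 0, 0, 0],
    [0, 0.248, -0.623, 0, 0, 0, 0],
    [0, 0.248, -0.623, 0, 0, 0, 0],
    [0, 0.248, -0.623, 0, 0, 0, 0],
    [0, 0.248, -0.623, 0, 0, 0, 0],
  ],
)

```text
time: 4.62
tool_pos: [0.5846, -0.0263, 0.1267]
orientation: [0.0, 1.0, -0.001, -0.0]
contact_force: [-0.2, -0.6, -0.5]
opening: 0.0592
grip_force: 30.0
```

Request:
send_rows(
  rows=[
    [0, 0, 0, 0, 0, 0, 0],
    [0, 0, 0, 0, 0, 0, 0],
    [0, 0, 0, 0, 0, 0, 0],
    [0, 0, 0, 0, 0, 0, 0],
  ],
)

```text
time: 4.95
tool_pos: [0.585, -0.0249, 0.1267]
orientation: [0.0, 1.0, -0.0, -0.0]
contact_force: [-0.4, 0.1, -0.6]
opening: 0.0591
grip_force: 30.0
```

```bash
python3 - <<'E'
from h import *
from workcell import *
np.set_printoptions(precision=4,suppress=True)
c=capture("side");t=capture("top");st=sense();p=st["tool_pos"];print(st["time"],p,st["opening"],plan(st,[.585,-.024,.08],down(0)))
def big(c,u,v,w,h,s): return cv2.resize(c["img"][v-h:v+h,u-w:u+w],None,fx=s,fy=s,interpolation=cv2.INTER_CUBIC)
cv2.imwrite("pics/d2.png",np.hstack([big(c,308,180,40,40,5),big(t,321,203,40,40,5)]))
pickle.dump((c,t,st),open("c2.pkl","wb"))
print(P(c,p),P(t,p))
E
```

```text
5.05 [ 0.5851 -0.0247  0.1267] 0.059037570607716104 [-0.0003 -0.0036  0.2335  0.      0.     -0.0001]
[307.6009 183.7396] [320.5548 199.9098]
```

View pics/d2.png

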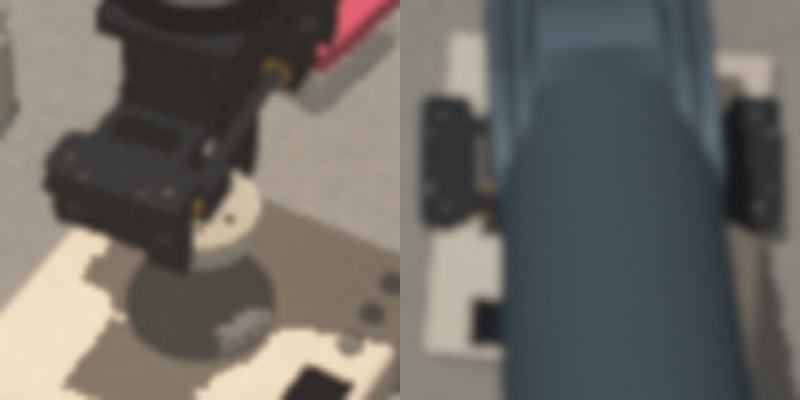

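The side view shows the dish held level. Its visible right edge is at about (320.4,181), and the pan's left and right edges are at about (293.4,200) and (323,200). I'll compare these with the predicted outlines.

```bash
python3 - <<'E'
from h import *
c,t,st=pickle.load(open("c2.pkl","rb"));p=st["tool_pos"]
d0=pickle.load(open("c0.pkl","rb"));S=d0["side"];T=d0["top"]
a=np.linspace(0,2*np.pi,721)
def ext(cam,ctr,r,z):
    q=np.array([P(cam,[ctr[0]+r*np.cos(k),ctr[1]+r*np.sin(k),z]) for k in a]);return np.round([q[:,0].min(),q[:,0].max(),q[:,1].min(),q[:,1].max()],2)
print("dish pred",ext(c,p,.03,p[2]-.007+.016),ext(c,p,.03,p[2]-.007))
for z,r in((.069,.038),(.065,.040)): print("pan pred at tcp",ext(S,p,r,z), ext(T,p,r,z))
# measured dish right edge (current) and pan edges (initial image), subpixel along rows
g=cv2.cvtColor(c["img"],cv2.COLOR_BGR2GRAY).astype(int);
for v in range(176,192,2): print(v,g[v,312:326])
g0=cv2.cvtColor(S["img"],cv2.COLOR_BGR2GRAY).astype(int)
for v in(197,199,201):print(v,g0[v,289:298],g0[v,318:327])
print("col",g0[184:194,308],g0[205:222,308])
gt=cv2.cvtColor(T["img"],cv2.COLOR_BGR2GRAY).astype(int)
print("T row",gt[202,303:312],gt[202,330:339],"col",gt[185:194,321],gt[211:220,321])
E
```

```text
dish pred [295.68 319.45 172.85 190.08] [295.87 319.37 177.19 194.38]
pan pred at tcp [293.45 322.13 188.12 209.73] [307.7  333.36 189.76 215.23]
pan pred at tcp [292.75 322.86 188.58 211.31] [307.06 333.99 189.31 216.03]
176 [ 48  70 126 177 185 183 171 161 157 157 157 157 159 160]
178 [ 55  95 155 186 195 197 198 181 162 159 159 159 158 158]
180 [117 170 190 193 194 194 196 189 148 133 139 147 150 153]
182 [170 176 180 190 195 194 191 174 136 119 119 120 121 124]
184 [179 148 153 185 193 191 175 137 121 118 118 119 119 119]
186 [193 194 193 187 174 150 128 120 117 118 118 119 118 118]
188 [178 169 156 137 124 123 119 115 116 118 119 119 119 117]
190 [120 119 119 119 112 109 114 118 118 119 118 119 118 118]
197 [220 219 218 208 170 131 113 123 128] [129 124 115 130 163 202 212 213 212]
199 [217 218 216 204 156 124 114 125 129] [129 126 121 126 152 202 213 212 212]
201 [219 218 219 203 146 110 118 127 129] [130 125 119 120 149 200 213 213 213]
col [212 213 212 199 154 119 124 129 129 129] [129 129 128 119 110 114  98 102 117 149 205 217 218 218 217 215 215]
T row [180 179 177 169 150 123 110 112 114] [112 107 104 120 150 170 177 178 178] col [178 178 176 167 146 115 100 108 114] [116 114 112 111 121 147 170 178 178]
```

The predictions agree to within about 0.4 px, roughly 1 mm, so the dish sits over the pan with margin. Lowering.

Request:
send_rows(
  rows=[
    [0, 0.002, -0.002, 0.04, 0, 0, 0],
    [0, 0.002, -0.002, 0.09, 0, 0, 0],
    [0, 0.002, -0.002, 0.14, 0, 0, 0],
    [0, 0.002, -0.002, 0.18, 0, 0, 0],
    [0, 0.002, -0.002, 0.21, 0, 0, 0],
    [0, 0.002, -0.002, 0.235, 0, 0, 0],
    [0, 0.002, -0.002, 0.25, 0, 0, 0],
    [0, 0.002, -0.002, 0.26, 0, 0, 0],
    [0, 0.002, -0.002, 0.265, 0, 0, 0],
    [0, 0.002, -0.002, 0.265, 0, 0, 0],
  ],
)

```text
time: 5.88
tool_pos: [0.5856, -0.0242, 0.0738]
orientation: [0.0, 1.0, -0.0, 0.0]
contact_force: [-0.4, -0.2, 0.3]
opening: 0.059
grip_force: 30.0
```

Request:
send_rows(
  rows=[
    [0, 0, 0, 0.003, 0, 0, 0],
    [0, 0, 0, 0.006, 0, 0, 0],
    [0, 0, 0, 0.006, 0, 0, 0],
    [0, 0, 0, 0.006, 0, 0, 0],
  ],
)

```text
time: 6.22
tool_pos: [0.5856, -0.0242, 0.0727]
orientation: [0.0, 1.0, -0.0, 0.0]
contact_force: [-1.3, 0.5, -0.1]
opening: 0.059
grip_force: 30.0
```

```bash
python3 - <<'E'
from h import *
from workcell import *
c=capture("side");st=sense();print(st["time"],st["tool_pos"],st["contact_force"])
cv2.imwrite("pics/d3.png",cv2.resize(c["img"][150:230,268:348],None,fx=7,fy=7,interpolation=cv2.INTER_CUBIC))
E
```

```text
6.2667 [ 0.58552571 -0.0241491   0.07264088] [ 0.45814777 -0.38918365 -0.42691198]
```

View pics/d3.png

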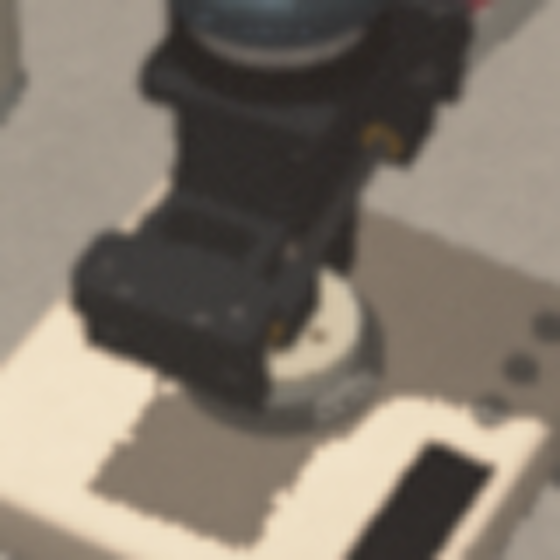

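The dish sits concentrically over the pan, with an even rim visible at lower right. Lowering the last millimetre and releasing.

Request:
send_rows(
  rows=[
    [0, 0, 0, 0.004, 0, 0, 0],
    [0, 0, 0, 0.004, 0, 0, 0],
    [-0.5, 0, 0, 0.004, 0, 0, 0],
    [-0.5, 0, 0, 0.004, 0, 0, 0],
    [-0.8, 0, 0, 0.004, 0, 0, 0],
    [-0.8, 0, 0, 0.004, 0, 0, 0],
    [-0.8, 0, 0, 0.004, 0, 0, 0],
    [-0.8, 0, 0, -0.03, 0, 0, 0],
    [-0.8, 0, 0, -0.1, 0, 0, 0],
    [-0.8, 0, 0, -0.2, 0, 0, 0],
  ],
)

```text
time: 7.1
tool_pos: [0.5843, -0.0241, 0.1121]
orientation: [0.0, 1.0, -0.0, -0.001]
contact_force: [-0.4, -0.5, 0.9]
opening: 0.0793
grip_force: 0.0
```

Request:
send_rows(
  rows=[
    [-1, 0, -0.05, -0.2, 0, 0, 0],
    [-1, 0, -0.2, -0.4, 0, 0, 0],
    [-1, 0, -0.4, -0.6, 0, 0, 0],
    [-1, 0, -0.6, -0.7, 0, 0, 0],
    [-1, 0, -0.8, -0.8, 0, 0, 0],
    [-1, 0, -0.9, -0.8, 0, 0, 0],
    [-1, 0, -0.95, -0.8, 0, 0, 0],
    [-1, 0, -0.95, -0.8, 0, 0, 0],
  ],
)

```text
time: 7.77
tool_pos: [0.5849, 0.1721, 0.274]
orientation: [-0.002, 1.0, 0.004, 0.001]
contact_force: [-0.9, -0.4, -0.2]
opening: 0.0879
grip_force: 0.0
```

```bash
python3 - <<'E'
from h import *
from workcell import *
np.set_printoptions(precision=4,suppress=True)
c=capture("side");t=capture("top");st=sense();print(st["time"],st["tool_pos"])
pickle.dump((c,t,st),open("c4.pkl","wb"))
d=pickle.load(open("c0.pkl","rb"))
def big(c,u,v,w,h,s): return cv2.resize(c["img"][v-h:v+h,u-w:u+w],None,fx=s,fy=s,interpolation=cv2.INTER_CUBIC)
cv2.imwrite("pics/d4.png",np.vstack([np.hstack([big(c,308,195,25,20,7),big(t,321,203,25,20,7)]),np.hstack([big(d["side"],213,290,25,20,7),big(d["top"],205,181,25,20,7)])]))
E
```

```text
7.8667 [0.5852 0.1655 0.2723]
```

View pics/d4.png

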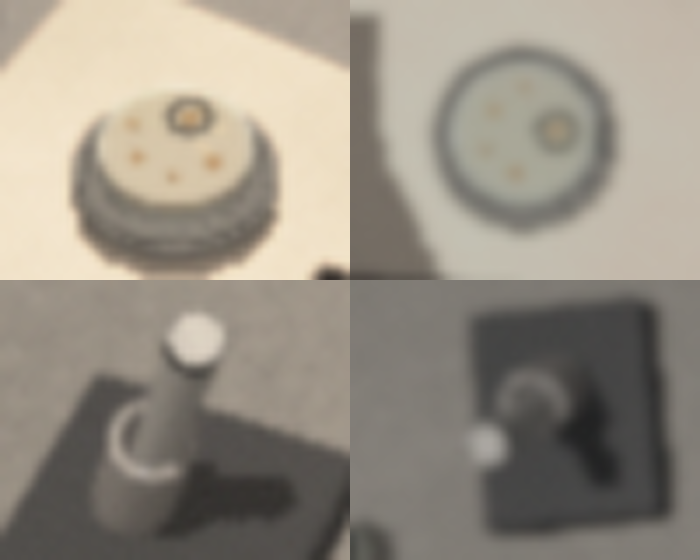

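The dish lies inside the pan rim, ring up. The ring centre is at top (325.3,201.7), side (310.1,191.7). The pen's white end is at side (215.9,278.4), top (199.7,184.6), and the tube mouth is at about side (209,292.6), top (206.1,178.1).

```bash
python3 - <<'E'
from h import *
np.set_printoptions(precision=4,suppress=True)
d=pickle.load(open("c0.pkl","rb"));T,S=d["top"],d["side"];c,t,st=pickle.load(open("c4.pkl","rb"))
te=blob(T,199.7,184.6,4,4,th=140);se=blob(S,215.9,278.4,7,7,th=160);print(te,se)
E,r=tri([T,S],[te[0],se[0]]);print("E",E,r)
M,r2=tri([T,S],[(206.1,178.1),(209,292.6)]);print("M",M,r2)
v=E-M;L=np.linalg.norm(v);print("dir",v/L,"L",L,"tilt",np.degrees(np.arccos(v[2]/L)),"az",np.degrees(np.arctan2(v[1],v[0])))
# side view plane of the barrel
o,a=ray(S,se[0]);_,b=ray(S,(210.9,294.6));n=np.cross(a,b);n/=np.linalg.norm(n);print("dir vs side plane deg",np.degrees(np.arcsin(n@v/L)))
o,a=ray(S,(210.9,294.6));
# stand base yaw
g=cv2.cvtColor(T["img"],cv2.COLOR_BGR2GRAY)[160:202,192:230];m=((g<85)*255).astype(np.uint8)
rc=cv2.minAreaRect(cv2.findNonZero(m));print("base",rc,plane(T,np.array(rc[0])+[192,160],.022))
print([plane(T,q+[192,160],.022)[:2] for q in cv2.boxPoints(rc)])
print("ring tri",tri([t,c],[(325.3,201.7),(310.1,191.7)]),plane(t,(325.3,201.7),.081),plane(c,(310.1,191.7),.081))
z=S["depth"][278,216];print("E depth",S["R"].T@(np.linalg.solve(S["mtx"],[215.9,278.4,1])*z-S["t"]))
E
```

```text
(array([198.6305, 184.1096]), array([4.5998, 4.8791]), 140.0) (array([215.6731, 277.5715]), array([7.4193, 8.2751]), 160.0)
E [0.6242 0.3136 0.1595] [0.16691716392803152, 0.23414851544369283]
M [0.6573 0.3164 0.0747] [0.08712863910472966, 0.12061767473683142]
dir [-0.3637 -0.0308  0.931 ] L 0.09105510448974376 tilt 21.406289852754067 az -175.16023003564516
dir vs side plane deg -2.7419118916313554
base ((19.51485252380371, 20.148515701293945), (31.24416732788086, 26.069976806640625), 84.2894058227539) [0.6603 0.3133 0.022 ]
[array([0.7053, 0.3601]), array([0.7135, 0.2792]), array([0.6157, 0.267 ]), array([0.6076, 0.3472])]
ring tri (array([ 0.5853, -0.0388,  0.0825]), [0.09776398629468287, 0.10827173180434378]) [ 0.5858 -0.0387  0.081 ] [ 0.5856 -0.04    0.081 ]
E depth [0.6244 0.3131 0.1553]
```

Request:
send_rows(
  rows=[
    [-1, 0, 0, 0, 0, 0, 0],
    [-1, 0, 0, 0, 0, 0, 0],
    [-1, 0, 0, 0, 0, 0, 0],
    [-1, 0, 0, 0, 0, 0, 0],
  ],
)

```text
time: 8.2
tool_pos: [0.5856, 0.1645, 0.2722]
orientation: [0.0, 1.0, -0.001, -0.0]
contact_force: [0.6, -0.1, 0.4]
opening: 0.0879
grip_force: 0.0
```

```bash
cat >> h.py <<'E'
def along(v): # tool z = -v, tool y horizontal (towards -y)
    z=-np.asarray(v)/np.linalg.norm(v);y=np.cross(z,[0,0,1.]);y/=np.linalg.norm(y)
    if y[1]>0:y=-y
    return Ro.from_matrix(np.c_[np.cross(y,z),y,z])
E
python3 - <<'E'
from h import *
from workcell import *
st=sense();v=np.array([-.3476,-.0427,.9367]);E=np.array([.6242,.3136,.1595])
print(st["time"],st["tool_pos"],st["joints"]);print(plan(st,E+.03*v,along(v)))
E
```

```text
8.2 [0.58561259 0.16451544 0.27223399] [-0.27984221  0.43512012 -0.09294397  1.61473763  0.04443311  1.09443858
 -1.95741021]
[ 0.1395 -0.7395  0.4227  0.0072  0.1139 -0.0391]
```

Request:
send_rows(
  rows=[
    [-1, 0.01, -0.08, 0.03, 0.001, 0.012, -0.004],
    [-1, 0.03, -0.18, 0.08, 0.002, 0.03, -0.01],
    [-1, 0.05, -0.29, 0.15, 0.003, 0.045, -0.015],
    [-1, 0.075, -0.4, 0.22, 0.004, 0.06, -0.02],
    [-1, 0.1, -0.51, 0.29, 0.005, 0.08, -0.027],
    [-1, 0.12, -0.61, 0.35, 0.006, 0.1, -0.034],
    [-1, 0.133, -0.69, 0.4, 0.007, 0.11, -0.038],
    [-1, 0.14, -0.73, 0.42, 0.007, 0.114, -0.039],
    [-1, 0.14, -0.74, 0.423, 0.007, 0.114, -0.039],
    [-1, 0.14, -0.74, 0.423, 0.007, 0.114, -0.039],
  ],
)

```text
time: 9.03
tool_pos: [0.6138, 0.3136, 0.188]
orientation: [-0.011, 0.982, 0.061, 0.178]
contact_force: [0.9, -0.6, 0.3]
opening: 0.088
grip_force: 0.0
```

Request:
send_rows(
  rows=[
    [-1, 0, 0, 0, 0, 0, 0],
    [-1, 0, 0, 0, 0, 0, 0],
    [-1, 0, 0, 0, 0, 0, 0],
    [-1, 0, 0, 0, 0, 0, 0],
  ],
)

```text
time: 9.37
tool_pos: [0.6142, 0.3129, 0.1885]
orientation: [-0.011, 0.982, 0.06, 0.178]
contact_force: [0.5, 0.8, -0.3]
opening: 0.088
grip_force: 0.0
```

```bash
python3 - <<'E'
from h import *
from workcell import *
v=np.array([-.3476,-.0427,.9367]);E=np.array([.6242,.3136,.1595])
c=capture("side");st=sense();print(st["time"],st["tool_pos"],plan(st,E+.03*v,along(v)))
i=cv2.resize(c["img"][220:320,160:280],None,fx=6,fy=6,interpolation=cv2.INTER_CUBIC)
p=st["tool_pos"];z=Rq(st["orientation"]).apply([0,0,1])
for k in(0,.03,.049,.08,.1):
    q=((P(c,p+k*z)-[160,220]+.5)*6).astype(int);cv2.circle(i,tuple(int(x) for x in q),3,(0,0,255),-1)
cv2.imwrite("pics/d5.png",i)
E
```

```text
9.4167 [0.61405321 0.31311024 0.18835948] [-0.0031  0.0038  0.0029  0.     -0.0004  0.    ]
```

View pics/d5.png

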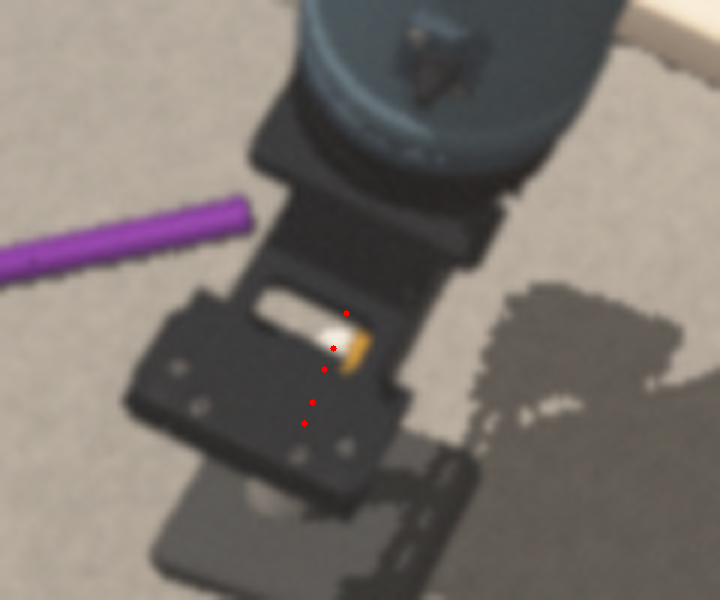

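The pen's white end shows through the gripper's slot at (338,342), on the predicted tool axis at (333,348). Advancing along the tool axis.

Request:
send_rows(
  rows=[
    [-1, -0.003, 0.003, 0.03, 0, 0, 0],
    [-1, -0.003, 0.003, 0.07, 0, 0, 0],
    [-1, -0.003, 0.003, 0.12, 0, 0, 0],
    [-1, -0.003, 0.003, 0.17, 0, 0, 0],
    [-1, -0.003, 0.003, 0.2, 0, 0, 0],
    [-1, -0.003, 0.003, 0.2, 0, 0, 0],
  ],
)

```text
time: 9.92
tool_pos: [0.6265, 0.3142, 0.1478]
orientation: [-0.01, 0.982, 0.061, 0.177]
contact_force: [-0.5, 0.2, -0.4]
opening: 0.0879
grip_force: 0.0
```

Request:
send_rows(
  rows=[
    [-1, 0, 0, 0.03, 0, 0, 0],
    [-1, 0, 0, 0.07, 0, 0, 0],
    [-1, 0, 0, 0.11, 0, 0, 0],
    [-1, 0, 0, 0.15, 0, 0, 0],
    [-1, 0, 0, 0.18, 0, 0, 0],
    [-1, 0, 0, 0.195, 0, 0, 0],
    [-1, 0, 0, 0.195, 0, 0, 0],
    [-1, 0, 0, 0.195, 0, 0, 0],
  ],
)

```text
time: 10.58
tool_pos: [0.6406, 0.3166, 0.1136]
orientation: [-0.011, 0.982, 0.061, 0.178]
contact_force: [-0.2, 0.2, 0.5]
opening: 0.0885
grip_force: 0.0
```

```bash
python3 - <<'E'
from h import *
from workcell import *
v=np.array([-.3476,-.0427,.9367]);E=np.array([.6242,.3136,.1595])
c=capture("side");t=capture("top");st=sense();print(st["time"],st["tool_pos"],plan(st,E-.049*v,along(v)),st["contact_force"])
def f(c,u0,v0,w,h,ks=(-.049,0,.03)):
    s=6;i=cv2.resize(c["img"][v0:v0+h,u0:u0+w],None,fx=s,fy=s,interpolation=cv2.INTER_CUBIC)
    p=st["tool_pos"];z=Rq(st["orientation"]).apply([0,0,1])
    for k in ks:
        q=((P(c,p+k*z)-[u0,v0]+.5)*s).astype(int);cv2.circle(i,tuple(int(x) for x in q),2,(0,0,255),-1)
    return i
cv2.imwrite("pics/d6.png",np.hstack([f(c,178,240,65,80),f(t,175,145,65,80)]))
E
```

```text
10.6833 [0.64072336 0.31675777 0.11411248] [ 0.0009  0.0056  0.003  -0.0002 -0.0004  0.0004] [-0.87176821 -0.06755012  0.47441592]
```

View pics/d6.png

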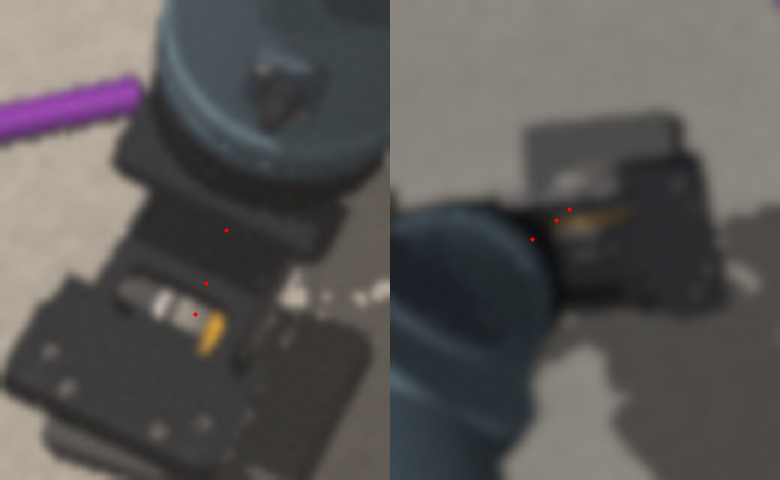

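The pen barrel is between the fingers, visible through the slot at (185,310) in the side crop. That was my last picture, so from here I work from numbers. Closing.

Request:
send_rows(
  rows=[
    [0, 0.001, 0.005, 0.003, 0, 0, 0],
    [0.5, 0.001, 0.005, 0.003, 0, 0, 0],
    [1, 0.001, 0.005, 0.003, 0, 0, 0],
    [1, 0.001, 0.005, 0.003, 0, 0, 0],
    [1, 0.001, 0.005, 0.003, 0, 0, 0],
    [1, 0.001, 0.005, 0.003, 0, 0, 0],
    [1, 0.001, 0.005, 0.003, 0, 0, 0],
    [1, 0.001, 0.005, 0.003, 0, 0, 0],
    [1, 0.001, 0.005, 0.003, 0, 0, 0],
    [1, 0.001, 0.005, 0.003, 0, 0, 0],
  ],
)

```text
time: 11.52
tool_pos: [0.6411, 0.3156, 0.1132]
orientation: [-0.011, 0.982, 0.061, 0.178]
contact_force: [0.3, 0.0, -0.3]
opening: 0.0235
grip_force: 0.0
```

Request:
send_rows(
  rows=[
    [1, 0, 0, 0, 0, 0, 0],
    [1, 0, 0, 0, 0, 0, 0],
    [1, 0, 0, 0, 0, 0, 0],
    [1, 0, 0, 0, 0, 0, 0],
    [1, 0, 0, 0, 0, 0, 0],
    [1, 0, 0, 0, 0, 0, 0],
  ],
)

```text
time: 12.02
tool_pos: [0.6411, 0.3157, 0.1132]
orientation: [-0.011, 0.982, 0.061, 0.178]
contact_force: [-1.0, -0.0, -0.8]
opening: 0.0151
grip_force: 30.0
```

Request:
send_rows(
  rows=[
    [1, 0, 0, -0.02, 0, 0, 0],
    [1, 0, 0, -0.05, 0, 0, 0],
    [1, 0, 0, -0.1, 0, 0, 0],
    [1, 0, 0, -0.16, 0, 0, 0],
    [1, 0, 0, -0.22, 0, 0, 0],
    [1, 0, 0, -0.29, 0, 0, 0],
    [1, 0, 0, -0.36, 0, 0, 0],
    [1, 0, 0, -0.43, 0, 0, 0],
    [1, 0, 0, -0.5, 0, 0, 0],
    [1, 0, 0, -0.55, 0, 0, 0],
  ],
)

```text
time: 12.85
tool_pos: [0.6025, 0.3112, 0.2185]
orientation: [-0.011, 0.982, 0.061, 0.179]
contact_force: [1.5, -0.5, 0.7]
opening: 0.0152
grip_force: 30.0
```

Request:
send_rows(
  rows=[
    [1, 0, 0, -0.05, 0, 0, 0],
    [1, 0, 0, -0.1, 0, 0, 0],
    [1, 0, 0, -0.15, 0, 0, 0],
    [1, 0, 0, -0.18, 0, 0, 0],
    [1, 0, 0, -0.2, 0, 0, 0],
    [1, 0, 0, -0.2, 0, 0, 0],
  ],
)

```text
time: 13.35
tool_pos: [0.5889, 0.3094, 0.2545]
orientation: [-0.011, 0.982, 0.061, 0.178]
contact_force: [0.4, -0.1, -0.6]
opening: 0.0153
grip_force: 30.0
```

```bash
python3 - <<'E'
from h import *
from workcell import *
st=sense();print(st["time"],st["tool_pos"],st["opening"],st["grip_force"],st["contact_force"],st["joints"])
print(plan(st,[.5855,.12,.27],down(0)))
E
```

```text
13.35 [0.58894445 0.30938047 0.25453349] 0.015256465548988135 29.999933196231723 [ 0.35694361 -0.09661022 -0.6042878 ] [-0.60676451  0.38755086 -0.03849259  1.7883951   0.30607812  0.67252946
 -2.29941894]
[-0.098   0.9375 -0.1198 -0.0072 -0.1143  0.0389]
```

Request:
send_rows(
  rows=[
    [1, -0.01, 0.06, -0.01, -0.001, -0.012, 0.004],
    [1, -0.02, 0.17, -0.02, -0.002, -0.03, 0.01],
    [1, -0.03, 0.3, -0.035, -0.003, -0.045, 0.015],
    [1, -0.045, 0.44, -0.05, -0.004, -0.06, 0.02],
    [1, -0.06, 0.58, -0.07, -0.005, -0.08, 0.027],
    [1, -0.075, 0.71, -0.09, -0.006, -0.1, 0.033],
    [1, -0.088, 0.82, -0.105, -0.007, -0.11, 0.037],
    [1, -0.096, 0.9, -0.117, -0.0072, -0.114, 0.039],
    [1, -0.098, 0.937, -0.12, -0.0072, -0.1143, 0.039],
    [1, -0.098, 0.937, -0.12, -0.0072, -0.1143, 0.039],
  ],
)

```text
time: 14.18
tool_pos: [0.5857, 0.1176, 0.2688]
orientation: [0.001, 1.0, -0.002, -0.001]
contact_force: [-0.8, -0.4, -0.1]
opening: 0.0149
grip_force: 30.0
```

Request:
send_rows(
  rows=[
    [1, 0, 0, 0, 0, 0, 0],
    [1, 0, 0, 0, 0, 0, 0],
    [1, 0, 0, 0, 0, 0, 0],
    [1, 0, 0, 0, 0, 0, 0],
    [1, 0, 0, 0, 0, 0, 0],
  ],
)

```text
time: 14.6
tool_pos: [0.5852, 0.1208, 0.2693]
orientation: [0.0, 1.0, 0.001, -0.0]
contact_force: [0.2, -0.3, 0.4]
opening: 0.0154
grip_force: 30.0
```

```bash
python3 - <<'E'
from h import *
from workcell import *
np.set_printoptions(precision=4,suppress=True,linewidth=200)
c=capture("side");t=capture("top");st=sense();p=st["tool_pos"];R=Rq(st["orientation"]).as_matrix();print(st["time"],p,st["opening"])
print("tool z",R[:,2]);pickle.dump((c,t,st),open("c7.pkl","wb"))
d=pickle.load(open("c0.pkl","rb"))
a,b=P(c,p),P(c,p+.086*R[:,2]);print("pred TCP px,tip px",a,b,"top tip",P(t,p+.086*R[:,2]))
df=cv2.absdiff(c["img"],d["side"]["img"]).max(2).astype(int)
g=cv2.cvtColor(c["img"],cv2.COLOR_BGR2GRAY).astype(int)
u=int((a[0]+b[0])/2)
for v in range(int(a[1])-3,int(b[1])+8,3): print(v,"g",g[v,u-12:u+13],"d",df[v,u-8:u+9])
E
```

```text
14.7 [0.5853 0.1204 0.2693] 0.015272498370507143
tool z [-0.0009 -0.0006 -1.    ]
pred TCP px,tip px [275.8519 182.4706] [278.5684 209.1739] top tip [266.9497 197.0686]
179 g [ 45  42  45  49  57  53  48  45  45  43  44  45  66  98 100  75  54  58  87 126 151 160 174 198 212] d [ 97  98 104 107 107 111 109 107  87  53  50  77  97  94  63  24   2]
182 g [ 43  43  44  44  46  45  45  43  47  45  45  46  52  78 102 118 148 157 160 168 190 210 219 219 220] d [107 106 104 109 106 107 108 108 102  78  51  35   1   9  10  10  12]
185 g [ 45  46  45  47  47  46  47  47  45  47  46  45  49  73 102 116 145 175 205 218 220 221 221 222 221] d [109 109 107 107 111 108 108 108 104  79  49  35   9   6  12  12  13]
188 g [ 45  46  47  70 117 140 138 124 107  82  64  68  88 109 113 123 169 214 223 223 224 223 224 224 224] d [33  8  9 25 42 70 90 84 66 46 55 72 41  1 13 11 14]
191 g [ 45  46  51  63 105 146 158 158 146 126 115 114 113 114 113 115 155 212 225 225 225 226 225 225 225] d [ 44   3   8  10   1  23  39  47  71  98 110 110  63   3  11  12  12]
194 g [140 127 122 146 158 160 159 157 152 136 1
[... 674 characters left out ...]
6 g [192 166 155 156 156 155 156 156 156 154 147 121  76  54  52  54  79 120 124 123 122 123 123 124 124] d [ 64  66  63  63  61  63  69  99 148 174 177 176 146 101  95  98 100]
209 g [173 134 124 124 122 123 122 122 122 122 121 122 115  91  64  74 109 122 123 123 123 123 124 121 122] d [100  99  98  98  98  98  99  97 105 133 162 151 114  99  98  97  98]
212 g [155 125 122 125 122 124 123 123 121 122 123 123 121 122 122 122 121 123 121 121 122 122 122 123 123] d [ 99  98  97  97 100  99  97  97  99  98  99  99  99  98  98  98  97]
215 g [155 123 123 123 123 123 122 123 123 123 123 123 122 123 124 123 122 123 123 123 122 123 123 121 122] d [97 98 98 98 98 98 98 99 98 97 98 98 99 97 98 98 99]
```

Request:
send_rows(
  rows=[
    [1, 0, 0.05, 0, 0, 0, 0],
    [1, 0.001, 0.14, 0, 0, 0, 0],
    [1, 0.002, 0.26, 0.02, 0, 0, 0],
    [1, 0.004, 0.38, 0.06, 0, 0, 0],
    [1, 0.006, 0.5, 0.11, 0, 0, 0],
    [1, 0.008, 0.61, 0.17, 0, 0, 0],
    [1, 0.0085, 0.7, 0.23, 0, 0, 0],
    [1, 0.0085, 0.76, 0.29, 0, 0, 0],
    [1, 0.0085, 0.79, 0.34, 0, 0, 0],
    [1, 0.0085, 0.797, 0.37, 0, 0, 0],
  ],
)

```text
time: 15.53
tool_pos: [0.5863, -0.0409, 0.194]
orientation: [0.001, 1.0, -0.001, -0.001]
contact_force: [-0.0, 0.6, 0.4]
opening: 0.0149
grip_force: 30.0
```

Request:
send_rows(
  rows=[
    [1, 0, 0, 0.02, 0, 0, 0],
    [1, 0, 0, 0.04, 0, 0, 0],
    [1, 0, 0, 0.05, 0, 0, 0],
    [1, 0, 0, 0.05, 0, 0, 0],
    [1, 0, 0, 0.05, 0, 0, 0],
    [1, 0, 0, 0.05, 0, 0, 0],
    [1, 0, 0, 0.05, 0, 0, 0],
  ],
)

```text
time: 16.12
tool_pos: [0.5872, -0.0393, 0.1858]
orientation: [0.0, 1.0, 0.0, -0.0]
contact_force: [-0.5, -0.0, 0.1]
opening: 0.0149
grip_force: 30.0
```

```bash
python3 - <<'E'
from h import *
from workcell import *
np.set_printoptions(precision=4,suppress=True,linewidth=220)
c=capture("side");st=sense();p=st["tool_pos"];print(st["time"],p,st["opening"],st["contact_force"],plan(st,[.587,-.039,.182],down(0)))
pickle.dump((c,st),open("c8.pkl","wb"));c4=pickle.load(open("c4.pkl","rb"))[0]
z=Rq(st["orientation"]).apply([0,0,1])
print("pred tip",P(c,p+.0895*z+[-.0016,0,0]),"ring",P(c,[.5856,-.039,.081]))
g=cv2.cvtColor(c["img"],cv2.COLOR_BGR2GRAY).astype(int);g4=cv2.cvtColor(c4["img"],cv2.COLOR_BGR2GRAY).astype(int)
for v in range(176,206): print(v,g[v,298:326])
print("before")
for v in range(186,198): print(v,g4[v,298:326])
E
```

```text
16.1667 [ 0.5872 -0.0394  0.1858] 0.01533196162094832 [ 0.0732 -0.6509  0.1106] [-0.0008 -0.002   0.0188  0.0002  0.0001 -0.    ]
pred tip [310.0226 187.9519] ring [309.9457 191.9658]
176 [114 114 113 113 116 114 116 116 115 111 110 111 113 112 109 116 141 148 149 154 155 156 156 156 156 156 157 159]
177 [114 113 114 114 114 115 116 115 114 108 110 113 113 112 108 108 116 117 121 140 147 146 153 156 156 156 157 158]
178 [115 115 115 116 115 116 116 115 114 109 109 113 112 112 109 107 112 113 112 116 114 118 139 145 148 154 155 156]
179 [115 114 115 115 116 115 116 116 114 110 110 112 113 112 110 108 116 119 118 116 110 107 111 112 119 138 142 144]
180 [114 115 115 114 114 115 115 115 112 107 110 113 113 112 108 108 115 119 118 119 118 115 113 107 105 110 108 116]
181 [114 114 114 115 114 115 116 115 111 104 103 111 113 111 105 106 114 118 118 118 118 118 117 117 113 110 103 102]
182 [116 114 115 117 115 117 116 116 114 106  91 100 104  98  90 102 114 118 117 116 116 118 120 118 118 118 115 112]
183 [117 116 117 117 116 115 115 116 117 110  85  71  70  67  75 105 115 117 117 117 117 1
[... 3346 characters left out ...]
5 201 196 183 183 195 200 197 177 138 157 153 156 158 136 163 195 201 201 201 190 191 213 224 226 225 224 223]
193 [195 198 196 187 184 195 199 198 188 151 135 131 136 142 151 187 204 202 201 201 193 168 188 215 224 225 224 223]
194 [199 199 199 197 196 197 200 200 196 186 176 162 164 179 189 197 202 200 200 200 192 151 154 191 220 225 224 223]
195 [202 201 200 197 197 199 200 200 200 199 197 193 195 202 202 201 200 201 200 201 190 147 132 165 211 224 225 224]
196 [201 200 200 194 185 192 199 200 200 201 200 200 201 202 201 196 196 199 201 200 190 149 121 148 193 220 224 225]
197 [199 199 198 188 172 182 196 200 200 201 200 200 200 198 186 177 185 197 200 198 185 143 120 141 175 217 225 226]
```

Request:
send_rows(
  rows=[
    [1, 0.004, 0.002, 0.015, 0, 0, 0],
    [1, 0.004, 0.002, 0.03, 0, 0, 0],
    [1, 0.004, 0.002, 0.045, 0, 0, 0],
    [1, 0.004, 0.002, 0.06, 0, 0, 0],
    [1, 0.004, 0.002, 0.068, 0, 0, 0],
    [1, 0.004, 0.002, 0.072, 0, 0, 0],
    [1, 0.004, 0.002, 0.072, 0, 0, 0],
    [1, 0.004, 0.002, 0.072, 0, 0, 0],
  ],
)

```text
time: 16.83
tool_pos: [0.5878, -0.04, 0.171]
orientation: [0.0, 1.0, -0.0, -0.0]
contact_force: [0.6, -0.9, -0.3]
opening: 0.0149
grip_force: 30.0
```

```bash
cat > f.py <<'E'
from h import *
from workcell import *
np.set_printoptions(precision=4,suppress=True,linewidth=220)
F=[];Z=[]
for i in range(8): c=capture("side");s=sense();F.append(s["contact_force"]);Z.append(s["tool_pos"])
F=np.array(F);print(s["time"],"F",F.mean(0),F.std(0),"pos",np.mean(Z,0),"open",s["opening"])
g=cv2.cvtColor(c["img"],cv2.COLOR_BGR2GRAY).astype(int)
for v in range(184,198): print(v,g[v,302:322])
# front edge of the dish and pan, columns 305..312 : rows for sink tracking
print("col307",g[198:224,307])
E
python3 f.py
```

```text
17.2333 F [ 0.0204 -0.0931 -0.506 ] [0.5252 0.6617 0.5106] pos [ 0.5878 -0.04    0.1711] open 0.014654355191739521
184 [116 117 116 117 115 108 110 113 113 113 107 104 113 116 117 118 117 118 119 117]
185 [116 118 118 118 115 107 105 109 112 108 101  97 112 119 118 118 117 117 118 117]
186 [118 119 124 130 130 124 100  93  97  90  87 101 115 118 120 119 118 119 119 119]
187 [131 142 151 160 165 163 133  83  66  70  98 124 124 121 120 120 120 120 119 119]
188 [163 182 187 188 187 183 154  89  52  79 136 160 152 136 123 120 118 119 118 119]
189 [187 193 194 193 187 168 133  83  56  82 139 178 182 169 143 126 120 119 118 118]
190 [192 192 193 191 173 136 124  98  74  90 120 169 187 186 170 147 124 119 118 118]
191 [184 189 193 187 161 127 149 123 107 127 119 147 183 191 188 173 131 114 116 118]
192 [164 184 192 190 170 132 146 129 128 142 127 153 185 192 192 185 149 111 110 115]
193 [172 186 192 193 180 146 129 118 122 131 144 176 192 193 192 191 171 117 100 112]
194 [189 192 194 193 190 181 170 156 156 170 181 190 192 192 193 192 177 122  90 101]
195 [191 192 193 193 192 193 190 187 187 190 192 192 193 193 193 193 177 123  84  89]
196 [179 186 193 193 193 194 193 193 192 192 187 184 187 192 194 193 178 127  92  93]
197 [167 176 189 193 193 193 193 193 193 186 166 153 167 187 192 191 175 132 110 116]
col307 [189 173 159 183 192 178 138 122 122 114  90  82  88  87 102 119 131 166 202 211 216 222 223 222 221 221]
```

Request:
send_rows(
  rows=[
    [1, 0.003, 0.001, 0.003, 0, 0, 0],
    [1, 0.003, 0.001, 0.006, 0, 0, 0],
    [1, 0.003, 0.001, 0.01, 0, 0, 0],
    [1, 0.003, 0.001, 0.01, 0, 0, 0],
  ],
)

```text
time: 17.57
tool_pos: [0.5885, -0.0402, 0.169]
orientation: [0.0, 1.0, -0.0, -0.0]
contact_force: [0.3, 0.1, 1.0]
opening: 0.0155
grip_force: 30.0
```

```bash
sed -i 's/^for v in range(184.*$/print(g[188:196,306:314].tolist())/' f.py; python3 f.py
```

```text
17.9667 F [ 0.1121 -0.0314  1.2135] [0.3775 0.3408 0.3981] pos [ 0.5884 -0.0402  0.1691] open 0.014787292562865489
[[187, 172, 119, 67, 52, 80, 129, 147], [190, 170, 119, 68, 52, 90, 152, 179], [175, 143, 121, 84, 63, 87, 128, 170], [156, 128, 147, 109, 89, 117, 114, 144], [156, 125, 147, 125, 111, 128, 113, 141], [176, 142, 128, 129, 127, 124, 133, 171], [190, 177, 152, 136, 136, 145, 172, 189], [193, 191, 184, 180, 178, 182, 189, 193]]
col307 [193 181 156 173 189 185 157 129 121 112  93  84  85  86  96 117 132 166 204 212 215 222 224 223 221 221]
```

Request:
send_rows(
  rows=[
    [1, 0, 0, 0.005, 0, 0, 0],
    [1, 0, 0, 0.01, 0, 0, 0],
    [1, 0, 0, 0.01, 0, 0, 0],
    [1, 0, 0, 0.01, 0, 0, 0],
  ],
)

```text
time: 18.3
tool_pos: [0.5884, -0.0402, 0.1671]
orientation: [0.0, 1.0, -0.0, -0.0]
contact_force: [-0.9, -0.1, 1.5]
opening: 0.0154
grip_force: 30.0
```

```bash
python3 f.py
```

```text
18.7 F [0.3701 0.0053 1.4505] [0.2223 0.3581 0.3744] pos [ 0.5884 -0.0402  0.1671] open 0.015116401993627489
[[186, 175, 127, 74, 58, 65, 98, 132], [192, 178, 137, 79, 50, 77, 134, 170], [184, 151, 118, 84, 61, 78, 126, 169], [171, 125, 117, 99, 82, 100, 106, 142], [160, 124, 143, 120, 110, 134, 118, 136], [172, 130, 136, 133, 130, 143, 126, 154], [184, 155, 133, 129, 127, 132, 145, 176], [191, 185, 178, 175, 175, 176, 181, 189]]
col307 [193 184 164 165 186 191 176 138 122 123 121  94  79  85  89 109 128 165 202 211 215 222 223 222 221 222]
```

Request:
send_rows(
  rows=[
    [1, 0, 0, 0.005, 0, 0, 0],
    [1, 0, 0, 0.01, 0, 0, 0],
    [1, 0, 0, 0.01, 0, 0, 0],
    [1, 0, 0, 0.01, 0, 0, 0],
  ],
)

```text
time: 19.03
tool_pos: [0.5884, -0.0402, 0.165]
orientation: [0.0, 1.0, -0.0, -0.0]
contact_force: [0.7, 0.7, 1.8]
opening: 0.0155
grip_force: 30.0
```

```bash
python3 f.py
```

```text
19.4333 F [ 0.3901 -0.2306  2.7403] [0.3868 0.3158 0.5197] pos [ 0.5884 -0.0402  0.1651] open 0.015291836800929506
[[156, 145, 99, 72, 71, 76, 96, 119], [188, 172, 119, 65, 51, 81, 132, 153], [189, 169, 119, 70, 51, 91, 152, 181], [175, 141, 121, 83, 63, 89, 127, 170], [156, 127, 147, 109, 92, 118, 117, 146], [156, 125, 146, 124, 111, 126, 118, 153], [175, 141, 129, 127, 116, 120, 134, 174], [190, 176, 155, 142, 136, 144, 172, 189]]
col307 [193 192 181 157 173 189 183 151 126 120 112  90  84  84  84  99 126 165 202 212 215 222 223 223 221 221]
```

```bash
python3 - <<'E'
from h import *
from workcell import *
c8,_=pickle.load(open("c8.pkl","rb"));F=[];D=[]
for i in range(10):
    c=capture("side");s=sense();F.append(s["contact_force"][2])
    a,b=[cv2.resize(cv2.cvtColor(x["img"],cv2.COLOR_BGR2GRAY)[190:216,292:328],None,fx=8,fy=8,interpolation=cv2.INTER_CUBIC) for x in(c8,c)]
    tm=a[5*8:14*8,4*8:26*8];r=cv2.matchTemplate(b,tm,cv2.TM_CCOEFF_NORMED);_,m,_,l=cv2.minMaxLoc(r);D.append((l[0]/8-4,l[1]/8-5,m))
X=np.array([.5856,-.030,.081]);k=(P(c,X-[0,0,.005])-P(c,X))/5
print(s["time"],s["tool_pos"],"F",np.mean(F),"shift px",np.mean(D,0),"px/mm",k,"sink mm",np.mean(D,0)[1]/k[1],s["orientation"],s["grip_force"])
E
```

```text
19.9333 [ 0.58833969 -0.04019797  0.1650285 ] F 2.6683974532291415 shift px [0.        1.25      0.9946662] px/mm [0.00281109 0.25178647] sink mm 4.96452405188268 [ 3.48811912e-04  9.99999820e-01 -1.71228037e-04 -4.58015753e-04] 29.999928139150143
```

```bash
python3 -c "
from workcell import *
print(close_job())"
```

```text
the job is handed in; nothing more can be done
None
```

The job is handed in: the ringed dish lies in the pan, ring up, and the upright pen is still held with its tip in the ring, pressing about 2.7–3.2 N with the pan sunk about 5 mm, at 20 s.

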